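Catch the thread of the chalk jar's lid, screw it down and put the jar away

TASK

The blue lid is only sitting on top of the jar's thread. Without lifting the lid off, turn it backwards (anticlockwise seen from above) until it drops into the thread, then screw it down clockwise as far as it goes. Then carry the closed jar upright by the lid's knob into the big square pocket of the black caddy, stand it on the pocket's floor and let go, leaving the ball, the clips and the dumbbell handle where they are.

Things in the scene. Friction and masses are not known exactly. Their poses are not given: they have to be found in the camera images.
- lid_knob (a point): Centre of the blue lid's grip knob, half-way up it: plain upright cylinder 40 mm in diameter, 36 mm high, on the axis of the round lid (86 mm across; flat top 18 mm below this point, skirt's lower edge 50 mm below). x points along the white line painted on knob, lid and skirt; z up. Its height above jar_mid: 89 mm on top of the ridges (start), 77 dropped into the thread, 74 fully screwed down.
- lid_mark (a point): Point on the outside of the lid's skirt on the white line, 43 mm from the lid's axis, 34 mm below lid_knob; same axes. Inside the skirt are three pegs 120 degrees apart, one under the white line. The lid weighs 0.12 kg, is loose and turns easily.
- jar_mid (a point): Point on the jar's axis, 52 mm above its underside. Glass jar: square body 88 x 88 mm, 70 mm high, round neck, rim 104 mm above the underside, white chalk blocks inside, about 0.45 kg without lid. x and y square to its sides, z up. Once the lid is screwed down the jar can be lifted by the knob (2.2 mm of vertical play).
- jar: The jar; origin: centre of its underside. Lid angle = yaw of the lid's x minus the jar's x, anticlockwise positive, repeats every 120 degrees: 0 = closed, at the stop; 0 to 68 = pegs on top of a ridge (clockwise then only jams at a stop) or, once dropped, in the thread under it, sinking 3 mm from 70 to 0; 70 to 98 = over the gaps, where a lid that is let down drops 12 mm. Start: 6 to 56.
- tray: Fixed orange grip tray in which the jar stands at the start and which keeps it from turning: 106 x 106 mm outside, walls 14 mm high, floor 5 mm thick, 4 mm clear around the jar. Origin: centre of its underside; sides along x and y, z up.
- caddy_pocket (a point): Centre of the floor of the big square pocket of the fixed black caddy, floor 4 mm thick. The pocket is 112 mm square inside, sides along this frame's x and y, walls 50 mm above the stool's step; the jar fits in any quarter turn. The wall on the -x side leans outward. On the +y side a narrow 50 mm slot with grey foam leaves adjoins it; it is not used.
- clip_a_mid (a point): Grey collar clip, bystander: C-shaped ring 50 mm across, 22 mm high with two short ears; point at its centre, half-way up.
- clip_b_mid (a point): Second grey collar clip, the same.
- ball_center (a point): Green lacrosse ball, 63 mm in diameter, bystander; its centre.
- dumbbell_handle: Chrome dumbbell handle lying on the step, bystander: 260 mm long along its y axis, 42 mm high at its flanges; origin under its middle on the step.
Not all that is in view belongs to the job. Of the things like the part that bears lid_knob, leave any that is red or yellow; of the rest the larger one is meant.

How it is judged:
By the outcome, as a careful person would: the job done as asked, in the order asked, and still so for the second after the job is handed in, with the robot touching nothing.
It also fails if it takes over 58 s, if anything falls off the work surface, if the arm or the gripper's body presses on something with over 40 N, if the wrist force passes 120 N, or if a joint passes its speed limit or range.

ROBOT

A 6-joint arm with a two-finger parallel gripper is mounted at the origin on the work surface. World frame = base frame: x ahead of the robot, y to its left, z up, the work surface at z = 0. Lengths are in m, angles in degrees, forces in N, time in s.
With the tool pointing down it reaches from about 0.35 to 0.8 m from the base axis. Payload 7.3 kg.
Tool frame: the origin (TCP) lies at the very end of the fingers, on their centre line; the grasp point (between the pads) lies 19 mm behind it; z points along the fingers, y is the line along which they close (so a half turn about z gives the same grasp; the last joint's range is limited). The gripper opens to 85 mm and grips with 20 to 120 N. Pads are 22 mm wide; open, the fingers measure 114 mm over their backs; the gripper's body (76 mm by 85 mm) begins 54 mm behind the grasp point. The pads swing forward as they close: fully open they stand 13 mm farther back than shut.
Start: joints at [-82.391, 19.595, 87.324, -0, 73.075, -8.365], TCP at [0.145, -0.505, 0.231] pointing down, gripper open.
Joint ranges: [-145.02, 145.02], [-44.19, 115.74], [2.07, 154.8], [-57.11, 237.11], [16.16, 152.29], [-177.93, 177.93]. Speed limits (degrees/s): [147.25, 147.25, 180, 180, 180, 180].

INTERFACE

Orientations are given as [roll, pitch, yaw] about the fixed x, y, z axes, in that order (R = Rz(yaw) Ry(pitch) Rx(roll)).
In Python, from station import get_obs, camera, sign_off gives the robot as it stands.
- The arm moves only by the shell command python3 -m jog 'ROWS' [FORCE]. ROWS is JSON, a list that holds one entry, the list of rows, each a list of 7 numbers: the turn, a rotation vector about the tool's x, y, z in units of 360 degrees (1.0 is 360 degrees), then the shift along the tool's x, y, z in units of 750 mm (1.0 is 750 mm), then the gripper command: -1 is fully open, 1 is shut, values between are in proportion. A call has 1 to 12 rows; each row is the pose to reach, as a shift and turn from the pose commanded when the call began, along the tool's axes at that moment, turning the shorter way round; what a row does not reach only later rows make up. A row lasts 1/8 s, in which the tool goes at most 62.5 mm and 10.7 degrees, less where a joint would pass 70% of its speed; a pose out of reach is approached as far as the arm can. A call with a number of a shift or a turn outside -1 to 1 is refused whole. A call with a gripper value outside its range is refused whole. The fingers move at their own pace and stop on an object; FORCE is the grip in N (left out, the last holds). Time passes only in rows, so rows that repeat a pose let the fingers close. It gives the time, the measured TCP pose, the force, the opening and the grip force at its end, in the units of the state.
- get_obs(): the state, without advancing time (a new reading comes with each control period).
- camera(name): name is "side" or "top"; returns a dict with "color" (420x560x3 uint8, blue, green, red), "K" (3x3 intrinsics, pixels), "dist_coeffs" ([k1, k2, p1, p2, k3] as OpenCV has them; the pictures are not rectified), "xyz" and "attitude" of the camera in the world. Camera axes: x right, y up, looking along -z (the intrinsics and any distortion apply to the point x, -y, -z); pixel columns grow to the right and rows downward; lengths in m; the calibration is good to about 2 mm. A picture is of the moment at which its call begins. There is no depth.
- sign_off(): hands the job in; it is judged then, once.
The state is a dict: "clock": time; "joint_positions": joint angles; "qd": joint speeds; "effort": joint torques, N m; "eef_pos": TCP position; "ee_rot": TCP orientation; "force": force on the tool from outside, world axes, zero at the start; "moment": the same for the moment, N m; "gripper_width": finger opening in m; "grasp_force": force on a finger pad.
Only numpy, scipy, OpenCV 4.12 (cv2) and the standard library are available. Lean on these libraries where they do the work, as an engineer would, in place of code of your own. Each camera call takes 0.05 s, during which the arm holds its last target. There are 200 camera calls.

## Working session

There is one attempt and no reset: what is moved stays moved. The work goes in short steps, Python scripts to look and compute and a shell command to move; the robot and the scene stay as the last step left them, time stands still between calls to the robot, and variables do not carry over. Pictures are saved under pics/ and viewed, at most 10 in all, crops included, and the job is handed in when it is done.

```bash
mkdir -p pics; ls
cat > h.py <<'E'
import numpy as np,cv2
from scipy.spatial.transform import Rotation as R
def rot(a): return R.from_euler('xyz',a,degrees=True).as_matrix()
def ray(c,px):
    p=cv2.undistortPoints(np.array(px,float).reshape(-1,1,2),np.array(c['K']),np.array(c['dist_coeffs'])).reshape(-1,2)
    d=np.c_[p[:,0],-p[:,1],-np.ones(len(p))]@rot(c['attitude']).T
    return np.array(c['xyz']),d
def onz(c,px,z):
    o,d=ray(c,px); return o+d*((z-o[2])/d[:,2])[:,None]
def proj(c,P):
    q=(np.atleast_2d(P)-c['xyz'])@rot(c['attitude'])
    return cv2.projectPoints(q*[1,-1,-1],np.zeros(3),np.zeros(3),np.array(c['K']),np.array(c['dist_coeffs']))[0].reshape(-1,2)
E
python3 - <<'E'
from station import *
import cv2
for n in('side','top'):
    c=camera(n); cv2.imwrite(f'pics/{n}0.png',c['color']); print(n,c['K'],c['dist_coeffs'],c['xyz'],c['attitude'])
print(get_obs())
E
```

```text
pics
side [[536.11800972   0.         278.35300614]
 [  0.         536.11800972 217.40166924]
 [  0.           0.           1.        ]] [-0.00640244  0.          0.          0.          0.        ] [ 0.38613276 -0.58898192  0.91922874] [ 39.63187713   0.45936562 -19.37192932]
top [[458.07402746   0.         278.34830796]
 [  0.         458.07402746 203.90967404]
 [  0.           0.           1.        ]] [-0.12935819  0.          0.          0.          0.        ] [0.4320685  0.04404481 1.13370257] [ 9.54143754e+00 -5.43205604e-02 -9.16979151e+01]
{'clock': 0.1, 'joint_positions': array([-8.23902087e+01,  1.96320162e+01,  8.73702227e+01, -1.53240425e-03,
        7.30752851e+01, -8.36435553e+00]), 'qd': array([-0.03669974, -0.2000194 , -0.16240361,  0.00896992,  0.0356002 ,
        0.08345057]), 'effort': array([ 1.32457873e-03, -4.34446549e+01, -2.46489841e+01, -1.82745257e-04,
        4.69579099e-03,  1.92356808e-06]), 'eef_pos': array([ 0.14445608, -0.50437211,  0.23070869]), 'ee_rot': array([-1.79923087e+02, -9.82739745e-03,  1.59745873e+01]), 'force': array([-0.12179466,  0.90447132, -0.10261052]), 'moment': array([-0.05519755, -0.03749589,  0.01443422]), 'grasp_force': 0.0, 'gripper_width': 0.08548983555893404}
```

View pics/side0.png

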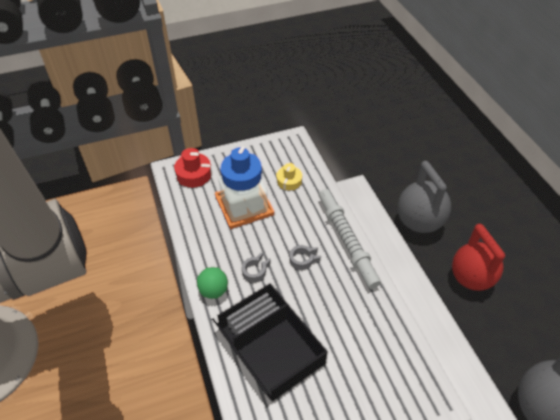

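View pics/top0.png

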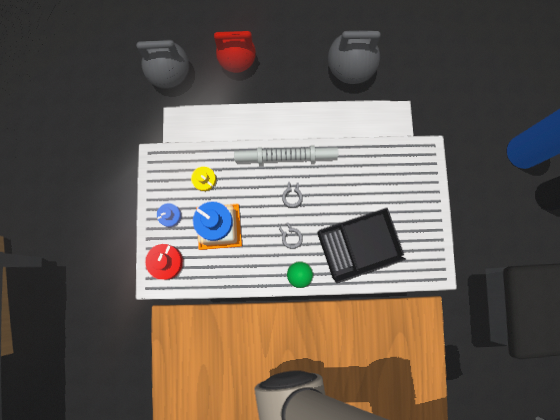

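The side view shows the big blue lid on the jar at (241,165), with red at (193,168) and yellow at (289,178). The top view shows four lids: big blue on the jar (212,220), small blue (168,215), yellow (203,178) and red (164,262). The large blue one on the jar in the orange tray is the one meant, because red and yellow are excluded and the other blue is smaller. Next I'll confirm that with an enlarged crop and measure.

```bash
cat > m1.py <<'E'
from station import *
from h import *
T=camera('top');S=camera('side')
def tri(a,b):
    o1,d1=ray(T,[a]);o2,d2=ray(S,[b]);d1=d1[0];d2=d2[0]
    s=np.linalg.lstsq(np.c_[d1,-d2],o2-o1,rcond=None)[0]
    p,q=o1+s[0]*d1,o2+s[1]*d2
    return (p+q)/2,np.linalg.norm(p-q)
def blob(img,lo,hi,box=None):
    h=cv2.cvtColor(img,cv2.COLOR_BGR2HSV);m=cv2.inRange(h,lo,hi)
    if box: 
        k=np.zeros_like(m);x0,y0,x1,y1=box;k[y0:y1,x0:x1]=255;m&=k
    n,l,st,ce=cv2.connectedComponentsWithStats(m);i=1+np.argmax(st[1:,4]);return (l==i).astype('uint8'),ce[i],st[i]
gt=blob(T['color'],(50,80,40),(75,255,255));gs=blob(S['color'],(50,80,40),(75,255,255))
print('ball',tri(gt[1],gs[1]),gt[1],gs[1])
for n,c,box in(('T',T,(185,190,250,260)),('S',S,(205,140,285,235))):
    b=blob(c['color'],(105,120,60),(125,255,255),box);o=blob(c['color'],(5,150,90),(18,255,255),box)
    print(n,'blue',b[1],b[2]); pts=np.argwhere(o[0])[:,::-1]; print('orange',cv2.minAreaRect(pts.astype(np.float32)))
kt=T['color'];a=cv2.resize(kt[185:265,145:255],None,fx=5,fy=5,interpolation=2);b=cv2.resize(S['color'][140:235,205:285],None,fx=5,fy=5,interpolation=2)
cv2.imwrite('pics/cropT.png',a)
a2=cv2.resize(b,(400,475));im=np.zeros((600,800,3),'uint8')
im[:475,:400]=a2;  c=cv2.resize(S['color'][275:405,200:340],(400,371),interpolation=2);im[:371,400:]=c
cv2.imwrite('pics/cropS.png',im)
E
python3 m1.py
```

```text
ball (array([ 0.44536059, -0.00782009,  0.03585695]), np.float64(0.00041234153449140013)) [299.5513308  274.41064639] [211.77166437 282.49931224]
T blue [212.670194 221.164903] [ 193  202   39   39 1134]
orange ((218.11538696289062, 226.57696533203125), (42.40519714355469, 43.7912712097168), 85.03025817871094)
S blue [240.74278846 170.13141026] [ 221  148   41   42 1248]
orange ((244.14999389648438, 203.45001220703125), (37.631099700927734, 48.066619873046875), 71.56504821777344)
```

View pics/cropT.png

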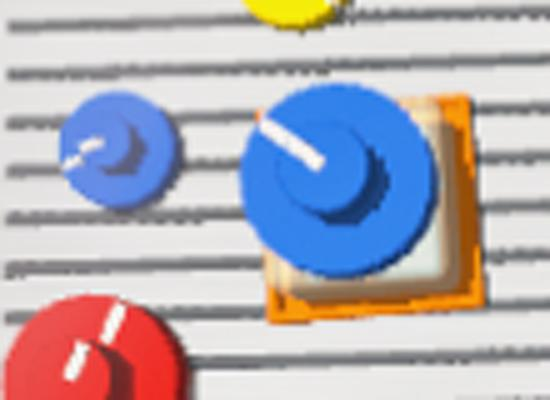

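View pics/cropS.png

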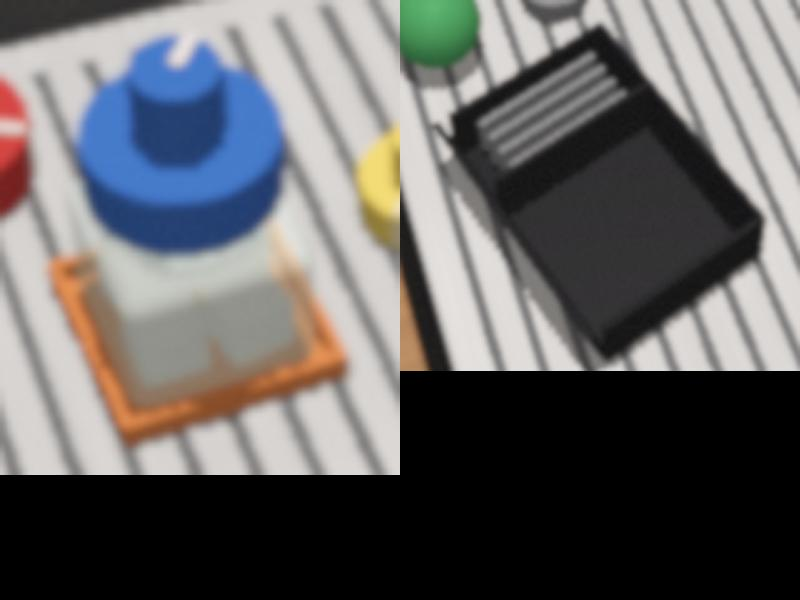

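The crops confirm it: the big blue lid is on the glass jar in the tray. Its white line runs from (209,218) to (197,210) in the top view, and the small pale blue lid beside it is the decoy. The side crop shows the caddy's pocket toward the lower right and its foam slot toward the upper left. Now I'll compute the poses.

```bash
cat > m2.py <<'E'
from m1 import *
Z0=0.004
b=blob(T['color'],(105,120,60),(125,255,255),(185,190,250,260))[0]
cn=max(cv2.findContours(b,0,1)[0],key=cv2.contourArea)
(cx,cy),r=cv2.minEnclosingCircle(cn)
c=onz(T,[[cx+0,cy+0]],Z0+.128)[0];print('lid px',cx,cy,r,'world',c)
g=T['color'];hs=cv2.cvtColor(g,cv2.COLOR_BGR2HSV)
yy,xx=np.mgrid[:420,:560];w=((xx-cx)**2+(yy-cy)**2<(r-1)**2)&(hs[...,1]<120)&(hs[...,2]>150)
p=np.argwhere(w)[:,::-1].astype(float);print(len(p),p.min(0),p.max(0))
# line: outside knob top region -> lid top plane
kc=proj(T,np.r_[c[:2],Z0+.164])[0]; d=np.hypot(*(p-kc).T)
out=p[d>11];inn=p[d<9]
for q,z in((out,Z0+.128),(inn,Z0+.164)):
    v=(onz(T,q,z)-c).mean(0);print(len(q),'yaw',np.degrees(np.arctan2(v[1],v[0])),v[:2])
# tray
o=blob(g,(5,150,90),(18,255,255),(185,190,255,265))[0]
tc=onz(T,np.array([[145+472,0]])*0+np.array([[145+472/5,185+95/5],[145+486/5,185+305/5],[145+268/5,185+323/5]]),Z0+.014)
print('tray corners',tc,'centre',(tc[0]+tc[2])/2);
for a,bb in((0,1),(1,2)):
    v=tc[a]-tc[bb];print(np.linalg.norm(v),np.degrees(np.arctan2(v[1],v[0])))
ss=onz(S,[[205+345/5,140+358/5],[205+128/5,140+440/5],[205+52/5,140+265/5]],Z0+.014);print('tray side',ss,(ss[0]+ss[2])/2)
cr=g[195:295,305:415];cr=np.clip(cv2.resize(cr,None,fx=5.4,fy=5.4,interpolation=2).astype(float)*3,0,255)
cv2.imwrite('pics/cad.png',cr)
E
python3 m2.py
```

```text
ball (array([ 0.44539812, -0.00782465,  0.03582336]), np.float64(0.000486817552820508)) [299.5513308  274.41064639] [211.81155433 282.50068776]
T blue [212.65374449 221.15859031] [ 193  202   39   39 1135]
orange ((218.15853881835938, 226.57321166992188), (42.40519714355469, 43.70463562011719), 85.03025817871094)
S blue [240.73237179 170.11458333] [ 221  148   40   42 1248]
orange ((241.46295166015625, 214.07110595703125), (59.354522705078125, 30.49406623840332), 13.495734214782715)
lid px 212.09091186523438 221.0 19.734909057617188 world [0.56637621 0.18558665 0.132     ]
53 [197. 209.] [209. 236.]
18 yaw 54.39967744625105 [0.02046749 0.02858835]
28 yaw 45.777594030920795 [0.00777119 0.00798504]
tray corners [[0.62210003 0.13366975 0.018     ]
 [0.51813324 0.12855417 0.018     ]
 [0.51216711 0.23538867 0.018     ]] centre [0.56713357 0.18452921 0.018     ]
0.10409256378392193 2.816913472471834
0.10700095874940256 -86.80365753217983
tray side [[0.6233855  0.13648046 0.018     ]
 [0.52047466 0.12437293 0.018     ]
 [0.51619204 0.23380622 0.018     ]] [0.56978877 0.18514334 0.018     ][ WARN:0@0.983] global loadsave.cpp:1063 imwrite_ Unsupported depth image for selected encoder is fallbacked to CV_8U.
```

View pics/cad.png

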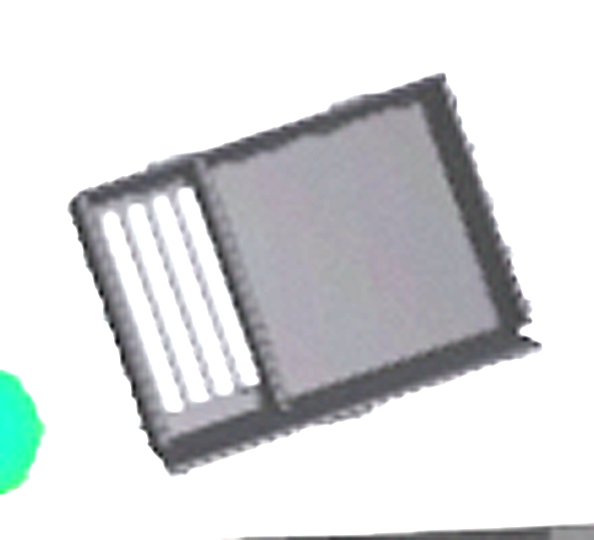

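```bash
cat > m3.py <<'E'
from m1 import *
Z0=.004
print('knob tri',tri((209.6,217.2),(240,153.4)))
print('knob top proj T,S',proj(T,[.5664,.1856,.168]),proj(S,[.5664,.1856,.168]))
e=onz(T,[[145+262/5-.3,185+124/5]],.132)[0]-[.5664,.1856,.132];print('yaw lid',np.degrees(np.arctan2(e[1],e[0])),e)
f=np.array([[420,100],[497,328],[285,405],[205,165]])/5.4+[305,195]
F=onz(T,f,Z0+.004);print('T floor',F,F.mean(0))
for i in range(4): v=F[(i+1)%4]-F[i];print(np.linalg.norm(v),np.degrees(np.arctan2(v[1],v[0])))
s=np.array([[655,128],[735,222],[602,328],[512,212]],float);s=(s-[400,0])/(400/140)+[200,275]
G=onz(S,s,Z0+.004);print('S floor',G,G.mean(0))
r=np.array([[443,75],[525,325],[72,200],[165,440]])/5.4+[305,195];Q=onz(T,r,Z0+.05);print('rim',Q)
E
python3 m3.py | grep -v ball
```

```text
T blue [212.66696113 221.13250883] [ 193  202   39   39 1132]
orange ((218.11538696289062, 226.57696533203125), (42.40519714355469, 43.7912712097168), 85.03025817871094)
S blue [240.755004   170.11929544] [ 221  148   41   42 1249]
orange ((244.14999389648438, 203.45001220703125), (37.631099700927734, 48.066619873046875), 71.56504821777344)
knob tri (array([0.56998487, 0.18598568, 0.16668238]), np.float64(0.00015299991602163573))
knob top proj T,S [[209.6958346  218.81084714]] [[238.3511999  153.45765714]]
yaw lid 52.03052435423811 [2.59952558e-02 3.33089722e-02 1.11022302e-16]
T floor [[ 0.58911544 -0.22295709  0.008     ]
 [ 0.48267475 -0.25200993  0.008     ]
 [ 0.45136229 -0.15222636  0.008     ]
 [ 0.56204208 -0.12117264  0.008     ]] [ 0.52129864 -0.18709151  0.008     ]
0.11033443434487517 -164.73307714151227
0.10458121758379525 107.42205151114993
0.11495368053080031 15.672668371390072
0.10532351137026291 -75.10493714608424
S floor [[ 0.56508205 -0.12061133  0.008     ]
 [ 0.59004673 -0.20101903  0.008     ]
 [ 0.48752745 -0.23834162  0.008     ]
 [ 0.45775114 -0.14660668  0.008     ]] [ 0.52510184 -0.17664466  0.008     ]
rim [[ 0.59360808 -0.22317884  0.054     ]
 [ 0.48145007 -0.25252314  0.054     ]
 [ 0.54310057 -0.05505117  0.054     ]
 [ 0.43733267 -0.091089    0.054     ]]
```

Lid centre is about (0.568, 0.186), with the knob top triangulated at z = 0.167 (0.168 expected). Lid yaw is about 52° and tray yaw about 3°, so the lid angle is about 49°. The pocket centre is about (0.522, -0.185) at yaw about 16°. Approaching now.

```bash
python3 -m jog '[[[0,0,0,0.586,-0.324,0,-1],[0,0,0,0.586,-0.324,0,-1],[0,0,0,0.586,-0.324,0,-1],[0,0,0,0.586,-0.324,0,-1],[0,0,0,0.586,-0.324,0,-1],[0,0,0,0.586,-0.324,0,-1],[0,0,0,0.586,-0.324,0,-1],[0,0,0,0.586,-0.324,0,-1],[0,0,0,0.796,-0.730,0,-1],[0,0,0,0.796,-0.730,0,-1],[0,0,0,0.796,-0.730,0,-1],[0,0,0,0.796,-0.730,0,-1]]]'
python3 -c "
from station import *
from h import *
o=get_obs();print(o['eef_pos'],o['ee_rot'],o['joint_positions'])
M=rot(o['ee_rot']);print((np.array([.568,.186,.138])-o['eef_pos'])@M/.75)"
```

```text
clock: 1.9
eef_pos: [0.549, 0.0952, 0.2314]
ee_rot: [180.0, -0.0, 16.0]
force: [0.4, -1.4, 0.8]
gripper_width: 0.0858
grasp_force: 0.0
[0.54899872 0.09522652 0.23140577] [ 1.79982648e+02 -2.30480080e-02  1.59713472e+01] [ 1.96577915e+00  2.29683854e+01  8.21770373e+01 -1.16645044e-02
  7.48280153e+01  7.59974857e+01]
[ 0.05760955 -0.10942605  0.12453108]
```

```bash
python3 -m jog '[[[0,0,0,0.058,-0.109,0,-1],[0,0,0,0.058,-0.109,0,-1],[0,0,0,0.058,-0.109,0,-1],[0,0,0,0.058,-0.109,0.04,-1],[0,0,0,0.058,-0.109,0.04,-1]]]'
python3 -c "
from station import *
from h import *
o=get_obs();print(o['eef_pos'],o['ee_rot'],o['force'],o['joint_positions'])
M=rot(o['ee_rot']);print((np.array([.568,.186,.138])-o['eef_pos'])@M/.75)
S=camera('side');cv2.imwrite('pics/s1.png',cv2.resize(S['color'][80:240,160:360],None,fx=4,fy=3.75))"
```

```text
clock: 2.52
eef_pos: [0.5667, 0.1824, 0.1993]
ee_rot: [-180.0, 0.3, 15.9]
force: [-0.1, -0.3, 0.1]
gripper_width: 0.0852
grasp_force: 0.0
[0.56671286 0.18241688 0.19930179] [-179.99582772    0.2966025    15.91426664] [-0.06640204 -0.25517806  0.0851106 ] [ 1.04823370e+01  2.85919814e+01  7.82636102e+01 -2.49588807e-02
  7.34400755e+01  8.45752566e+01]
[ 0.00338347 -0.00411786  0.0817196 ]
```

View pics/s1.png

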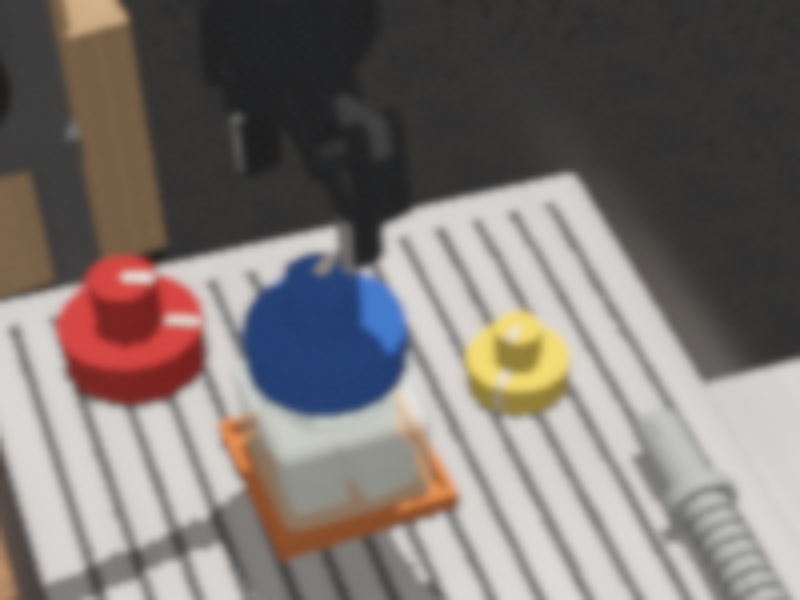

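The fingers straddle the knob, whose top is at crop (325,265), with one tip on each side. Descending and closing.

```bash
python3 -m jog '[[[0,0,0,0.002,-0.003,0.04,-1],[0,0,0,0.002,-0.003,0.08,-1],[0,0,0,0.002,-0.003,0.08,-1],[0,0,0,0.002,-0.003,0.08,0.5],[0,0,0,0.002,-0.003,0.08,1],[0,0,0,0.002,-0.003,0.08,1],[0,0,0,0.002,-0.003,0.08,1],[0,0,0,0.002,-0.003,0.08,1]]]' 25
python3 -c "
from station import *
o=get_obs();print(o['eef_pos'],o['ee_rot'],o['force'],o['moment'])"
```

```text
clock: 3.58
eef_pos: [0.5697, 0.1864, 0.1427]
ee_rot: [180.0, -0.1, 16.0]
force: [-0.3, -0.4, 6.1]
gripper_width: 0.0391
grasp_force: 25.8
[0.56967913 0.18644558 0.14266175] [ 1.79977326e+02 -1.49350041e-01  1.59784398e+01] [-0.26836536 -0.44504608  6.05135461] [-0.02304575  0.06639391 -0.00405552]
```

```bash
python3 -m jog '[[[0,0,-0.025,0,0,0,1],[0,0,-0.05,0,0,0,1],[0,0,-0.075,0,0,0,1],[0,0,-0.098,0,0,0,1],[0,0,-0.098,0,0,0,1],[0,0,-0.098,0,0,0,1]]]' 
python3 -c "
from station import *
o=get_obs();print(o['eef_pos'],o['ee_rot'],o['force'],o['moment'])"
```

```text
clock: 4.32
eef_pos: [0.5688, 0.1863, 0.1411]
ee_rot: [-180.0, 0.0, 51.1]
force: [0.1, 0.6, -1.1]
gripper_width: 0.039
grasp_force: 25.3
[0.56878698 0.1862998  0.14113098] [-1.79990165e+02  2.26532817e-02  5.11013993e+01] [ 0.08026273  0.64655032 -1.07050939] [0.03555033 0.00511493 0.04394137]
```

The force changed from +6 N to -1 N, the lid's own weight, so the pegs are over a gap. I'll let it down while gripped.

```bash
python3 -m jog '[[[0,0,0,0,0,0.005,1],[0,0,0,0,0,0.010,1],[0,0,0,0,0,0.014,1],[0,0,0,0,0,0.014,1],[0,0,0,0,0,0.014,1]]]'
python3 -c "
from station import *
o=get_obs();print(o['eef_pos'],o['ee_rot'],o['force'],o['moment'])"
```

```text
clock: 4.95
eef_pos: [0.5689, 0.1864, 0.1311]
ee_rot: [180.0, -0.0, 51.2]
force: [-1.1, -0.0, 3.9]
gripper_width: 0.0393
grasp_force: 25.7
[0.5689066  0.18635817 0.13114841] [ 1.79985897e+02 -6.93228702e-03  5.12494636e+01] [-1.05749267 -0.00529371  3.92174872] [0.02757658 0.35243533 0.04615336]
```

```bash
python3 -m jog '[[[0,0,0.028,0,0,0,1],[0,0,0.056,0,0,0.001,1],[0,0,0.084,0,0,0.001,1],[0,0,0.112,0,0,0.002,1],[0,0,0.14,0,0,0.002,1],[0,0,0.168,0,0,0.003,1],[0,0,0.196,0,0,0.003,1],[0,0,0.22,0,0,0.004,1],[0,0,0.235,0,0,0.004,1],[0,0,0.25,0,0,0.004,1],[0,0,0.25,0,0,0.004,1]]]' 40
python3 -c "
from station import *
o=get_obs();print(o['eef_pos'],o['ee_rot'],o['force'],o['moment'])"
```

```text
clock: 6.32
eef_pos: [0.57, 0.1877, 0.1289]
ee_rot: [-179.8, -0.1, -38.7]
force: [0.8, 4.9, 5.2]
gripper_width: 0.0386
grasp_force: 40.4
[0.56998865 0.18774012 0.1288503 ] [-1.79778994e+02 -8.28432691e-02 -3.87086802e+01] [0.77887258 4.93134645 5.21896071] [ 0.90351961 -0.06224919  0.63616317]
```

```bash
python3 -m jog '[[[0,0,0.01,0,0,0,1],[0,0,0.02,0,0,0,1],[0,0,0.03,0,0,0,1],[0,0,0.03,0,0,0,1]]]' 40
python3 - <<'E'
from station import *
from h import *
o=get_obs();print(o['eef_pos'],o['ee_rot'],o['force'],o['moment'])
for n,(x0,y0,x1,y1) in(('side',(180,100,300,250)),('top',(160,170,260,270))):
    c=camera(n)['color'][y0:y1,x0:x1]; cv2.imwrite(f'pics/j_{n}.png',c)
a,b=[cv2.resize(cv2.imread(f'pics/j_{n}.png'),(400,h),interpolation=2) for n,h in(('side',500),('top',400))]
im=np.zeros((500,800,3),'uint8');im[:,:400]=a;im[:400,400:]=b;cv2.imwrite('pics/j.png',im)
E
```

```text
clock: 6.82
eef_pos: [0.5708, 0.1865, 0.1287]
ee_rot: [-179.8, -0.2, -49.5]
force: [4.6, 2.0, 4.2]
gripper_width: 0.0388
grasp_force: 40.8
[0.57080358 0.18649157 0.12873577] [-1.79772953e+02 -1.69075397e-01 -4.94715837e+01] [4.59167005 1.98411221 4.19852394] [-0.01673931 -0.91960622  0.42209832]
```

View pics/j.png

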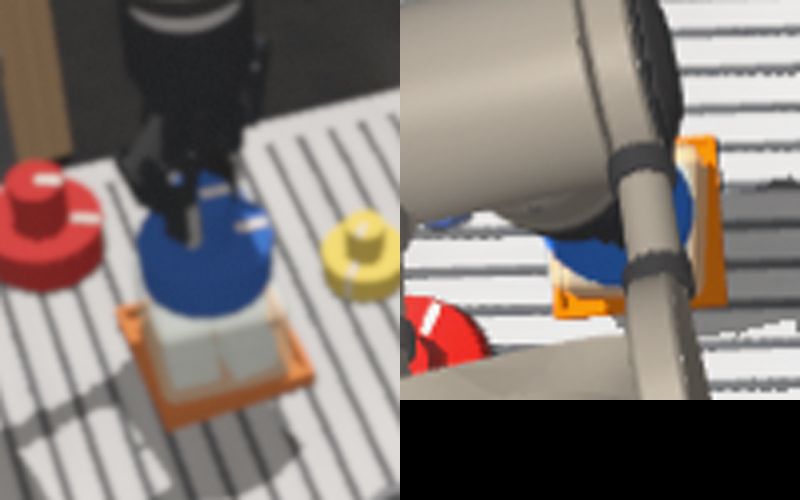

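The side view shows the lid low on the jar, with its white line at crop (255,224), i.e. pixel (256,167). I'll check the lid's yaw against the jar edge.

Run:
```python
from station import *
from h import *
S=camera('side');hs=cv2.cvtColor(S['color'],cv2.COLOR_BGR2HSV)
m=(hs[...,1]<110)&(hs[...,2]>120);p=np.array([[x,y] for y in range(162,171) for x in range(248,261) if m[y,x]]);print(p.mean(0),len(p))
for q in(p.mean(0),[256.5,167.2]):
    e=onz(S,[q],.117)[0]-[.570,.1865,.117];print(np.degrees(np.arctan2(e[1],e[0])),np.hypot(*e[:2]))
```

```text
[256.         166.26415094] 53
2.878943308049524 0.03257848942389695
-2.400889382804471 0.032705143239541996
```

Lid yaw is about 0 ± 3° against a jar yaw of about 0–3°, and it is seated 14 mm lower than at the start, so it's closed. Next is a firm grip and lift.

```bash
python3 -m jog '[[[0,0,0,0,0,0,1],[0,0,0,0,0,0,1],[0,0,0,0,0,-0.01,1],[0,0,0,0,0,-0.02,1],[0,0,0,0,0,-0.04,1],[0,0,0,0,0,-0.06,1],[0,0,0,0,0,-0.09,1],[0,0,0,0,0,-0.12,1],[0,0,0,0,0,-0.12,1],[0,0,0,0,0,-0.12,1]]]' 70
python3 - <<'E'
from station import *
from h import *
o=get_obs();print(o['eef_pos'],o['ee_rot'],o['force'],o['moment'])
M=rot(o['ee_rot']);print((np.array([.522,-.185,o['eef_pos'][2]])-o['eef_pos'])@M/.75)
print(((np.array([.58,0,o['eef_pos'][2]])-o['eef_pos'])@M/.75))
S=camera('side');cv2.imwrite('pics/lift.png',cv2.resize(S['color'][80:260,160:320],(640,600*6//6),interpolation=2))
E
```

```text
clock: 8.22
eef_pos: [0.5683, 0.1862, 0.2172]
ee_rot: [179.9, 0.0, -49.5]
force: [-0.0, -1.0, -6.3]
gripper_width: 0.0378
grasp_force: 72.2
[0.56832782 0.18623201 0.2172243 ] [ 1.79933800e+02  3.55608968e-02 -4.95494142e+01] [-0.04887701 -0.99464245 -6.31160349] [-0.04151888  0.02350077  0.03353577]
[3.36583593e-01 3.68141657e-01 2.16450264e-04]
[1.99051971e-01 1.49258323e-01 4.89111332e-05]
```

View pics/lift.png

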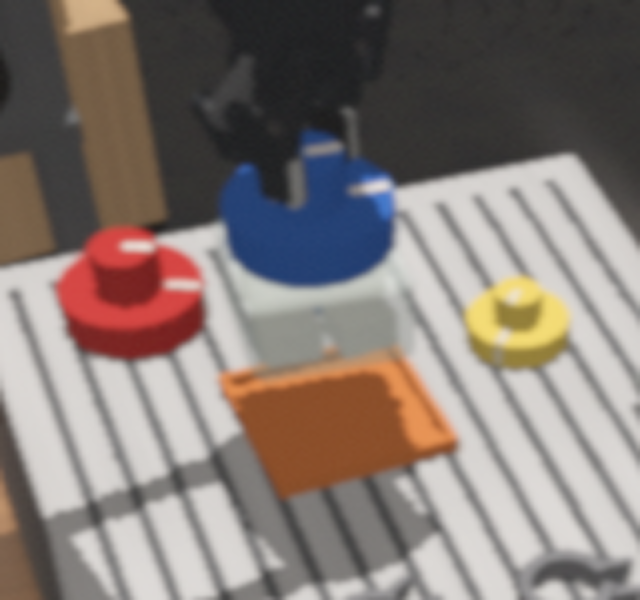

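The jar hangs upright at 6.3 N, clear of the tray (jar bottom at crop y≈360, tray at 380 and below). Carrying it over now.

```bash
python3 -m jog '[[[0,0,-0.002,0.008,0.009,0,1],[0,0,-0.006,0.03,0.033,0,1],[0,0,-0.01,0.06,0.066,0,1],[0,0,-0.015,0.1,0.109,0,1],[0,0,-0.02,0.14,0.153,0,1],[0,0,-0.025,0.18,0.197,0,1],[0,0,-0.03,0.22,0.241,0,1],[0,0,-0.034,0.26,0.284,0,1],[0,0,-0.038,0.295,0.323,0,1],[0,0,-0.041,0.32,0.35,0,1],[0,0,-0.042,0.332,0.363,0,1],[0,0,-0.042,0.337,0.368,0,1]]]' 70
python3 -m jog '[[[0,0,0,0,0,0,1],[0,0,0,0,0,0,1],[0,0,0,0,0,0,1]]]'
python3 - <<'E'
from station import *
from h import *
o=get_obs();print(o['eef_pos'],o['ee_rot'],o['force'],o['moment'])
a=camera('side')['color'][215:405,180:370];b=camera('top')['color'][180:300,300:420]
im=np.hstack([cv2.resize(i,(400,400),interpolation=2) for i in(a,b)]);cv2.imwrite('pics/carry.png',np.clip(im*1.6,0,255).astype('uint8'))
E
```

```text
clock: 9.78
eef_pos: [0.5226, -0.1854, 0.2175]
ee_rot: [-180.0, 0.0, -34.5]
force: [-0.3, 0.1, -7.2]
gripper_width: 0.0378
grasp_force: 72.2
clock: 10.15
eef_pos: [0.5231, -0.1843, 0.2178]
ee_rot: [-180.0, 0.0, -34.4]
force: [-0.3, -0.6, -5.8]
gripper_width: 0.038
grasp_force: 72.3
[ 0.52305038 -0.18427404  0.21784174] [-1.79996264e+02  9.31306239e-04 -3.43615665e+01] [-0.26211747 -0.55595481 -5.84637279] [-0.06937506 -0.0498025   0.04589665]
```

View pics/carry.png

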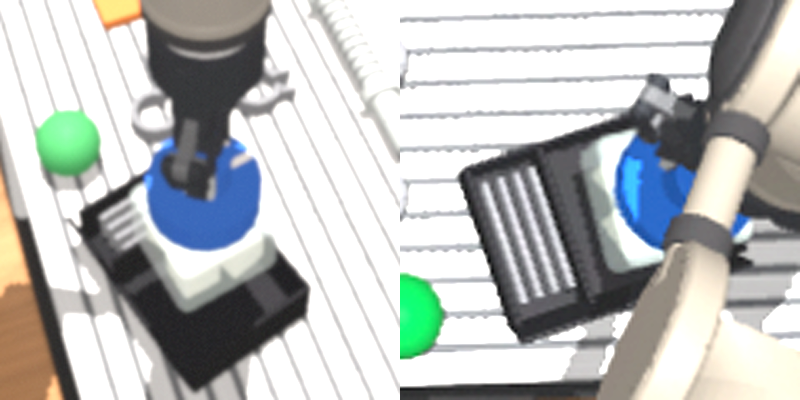

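The jar is over the pocket and square with its walls in both views. Lowering.

```bash
python3 -m jog '[[[0,0,0,0,0,0.015,1],[0,0,0,0,0,0.035,1],[0,0,0,0,0,0.055,1],[0,0,0,0,0,0.075,1],[0,0,0,0,0,0.09,1],[0,0,0,0,0,0.1,1],[0,0,0,0,0,0.107,1],[0,0,0,0,0,0.112,1],[0,0,0,0,0,0.115,1],[0,0,0,0,0,0.115,1],[0,0,0,0,0,0.115,1]]]' 70
python3 -c "
from station import *
o=get_obs();print(o['eef_pos'],o['ee_rot'],o['force'],o['moment'])"
```

```text
clock: 11.62
eef_pos: [0.5231, -0.1852, 0.1318]
ee_rot: [-180.0, -0.0, -34.4]
force: [-0.5, -0.1, -6.6]
gripper_width: 0.0377
grasp_force: 72.2
[ 0.52307861 -0.18517701  0.13182625] [-1.79998678e+02 -3.92494173e-02 -3.44251724e+01] [-0.51381945 -0.05324362 -6.62826953] [-0.03375391 -0.04691435  0.00021161]
```

```bash
python3 -m jog '[[[0,0,0,0,0,0.002,1],[0,0,0,0,0,0.004,1],[0,0,0,0,0,0.006,1],[0,0,0,0,0,0.006,1],[0,0,0,0,0,0.006,1]]]'
python3 -c "
from station import *
o=get_obs();print(o['eef_pos'],o['force'],o['moment'])"
```

```text
clock: 12.25
eef_pos: [0.5233, -0.1851, 0.1281]
ee_rot: [-180.0, -0.1, -34.4]
force: [-2.5, 2.8, 6.1]
gripper_width: 0.0378
grasp_force: 73.6
[ 0.52328224 -0.18508041  0.12810999] [-2.47734857  2.81607163  6.1251481 ] [0.4529358  0.34468399 0.07426665]
```

Contact with the floor is at the expected height (TCP z = 0.128). Releasing and retreating.

```bash
python3 -m jog '[[[0,0,0,0,0,-0.002,1],[0,0,0,0,0,-0.002,0.5],[0,0,0,0,0,-0.002,-1],[0,0,0,0,0,-0.002,-1],[0,0,0,0,0,-0.002,-1],[0,0,0,0,0,-0.04,-1],[0,0,0,0,0,-0.08,-1],[0,0,0,0,0,-0.14,-1],[0,0,0,-0.06,-0.06,-0.2,-1],[0,0,0,-0.12,-0.12,-0.2,-1],[0,0,0,-0.18,-0.18,-0.2,-1],[0,0,0,-0.24,-0.24,-0.2,-1]]]' 25
python3 - <<'E'
from station import *
from h import *
o=get_obs();print(o['eef_pos'],o['force'])
a=camera('side')['color'];b=camera('top')['color']
cv2.imwrite('pics/end.png',np.hstack([cv2.resize(a[120:400,150:400],(400,448),interpolation=2),cv2.resize(b[175:305,285:415],(400,448),interpolation=2)]))
E
```

```text
clock: 13.75
eef_pos: [0.4787, 0.0506, 0.2774]
ee_rot: [-180.0, -0.1, -34.5]
force: [0.2, 1.4, 0.0]
gripper_width: 0.0856
grasp_force: 0.0
[0.47874214 0.05060785 0.27741449] [0.20555543 1.42949614 0.02916353]
```

View pics/end.png

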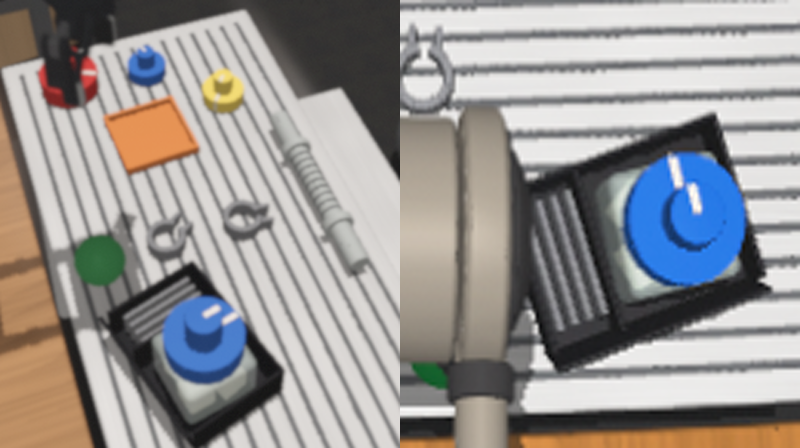

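The jar stands upright in the pocket (side view, crop (205,345)). The lid line's yaw of about 13–16° matches the jar's edges at about 16°, so the lid is closed. The ball, clips and dumbbell handle are where they were, and the gripper is clear.

```bash
python3 -c "
from station import *
print(sign_off())"
```

```text
the job is handed in; nothing more can be done
None
```

The lid was turned back until it dropped into the thread and was screwed down to the stop; the closed jar now stands upright in the caddy's big pocket, released and handed in at about 14 s, with the ball, clips and dumbbell handle untouched.

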